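Run the hand-cranked pack carousel and stop it at the pointer

TASK

Do the handling test on the cheesecake packs: with the crank, bring the carousel up to 15 turns a minute anticlockwise (seen from above) and keep the deck itself between 13 and 17 turns a minute for 6 seconds, never letting it run above 24. Then bring it to rest with the fin on its rim lined up with the fixed pointer and let go of the crank. Touch only the crank, not the deck, its packs or the brake shoe, and leave everything else on the bench where it is.

Things in the scene. Friction and masses are not known exactly. Their poses are not given: they have to be found in the camera images.
- carousel: fixed grey base of the sample carousel, 250 mm diameter; origin on the table at the turning axis; its x axis points from the axis to the pointer. Turning axis is vertical. The pointer bracket stands up to 95 mm high, 157 to 190 mm out along +x.
- pointer (a point): fixed point 135 mm from the axis, 78 mm above the table, on the line that the pointer blade (steel, 12 mm thick, 34 mm tall, inner edge 157 mm from the axis) points along: where the fin's centre has to be
- axis (a point): point on the vertical turning axis at the deck's upper face, 62 mm above the table. Deck and load have a nominal moment of inertia of 0.12 kg m2, the bearing a drag of 0.020 N m s/rad plus 0.004 N m dry friction.
- shoe: loose steel brake shoe, block 31 x 31 x 58 mm, origin under its centre, nominal 0.20 kg. It rests on the deck 37 mm from the axis, on the side away from the pointer, inside a fixed square guide on an arm (top 114 mm above the table), and drags on the deck by its weight: dry friction torque about 0.06 N m nominal, but from a third to nearly three times that from run to run. Leave it alone.
- fin (a point): centre of the index fin (steel plate 30 mm radially, 12 mm thick, 34 mm tall) on the deck's rim, 135 mm from the axis, 78 mm above the table; turns with the deck
- rotor (a joint): angle of the round steel deck (300 mm diameter, upper face 62 mm above the table, three clamped packs 76 mm wide with tops 95 mm above the table, centres 100 mm from the axis, hub post 24 mm wide up to 128 mm), rad, growing anticlockwise seen from above and counting on over whole turns; fin and pointer are in line at 0 and every 2 pi
- grip (a point): point on the axis of the crank's grip sleeve at the height to hold: upright black cylinder 30 mm diameter, 66 mm tall, foot 142 mm and top 208 mm above the table. This point is 178 mm above the table and 75 mm from the turning axis. The sleeve spins freely on its pin, so the tool need not turn while cranking.
- crank: steel crank arm (22 mm wide, top face 141 mm above the table), origin on the axis at table level, x towards the grip. Not rigid with the deck: a magnetic slip coupling drags the deck with 0.10 N m s/rad times crank minus deck speed. The deck follows about 1 s late, always slower (1.57 rad/s at crank 2.1 to 3.6 rad/s, by the brake), coasts on when the crank stops, and stays put at slow cranking.
- tub_a: loose cheesecake pack, 80 mm wide, 40 mm tall, beside the carousel; bystander
- tub_b: second loose cheesecake pack, 80 mm wide, 40 mm tall, beside the carousel; bystander
- amber_bottle: amber glass bottle with red cap, 70 mm wide, 150 mm tall; bystander
- white_jar: white jar with black cap, 72 mm wide, 100 mm tall; bystander
- beaker: glass beaker, 70 mm wide, 90 mm tall; bystander
- spatula: lab spatula lying on the table; bystander

How it is judged:
By the outcome, as a careful person would: the job done as asked, in the order asked, and still so for the second after the job is handed in, with the robot touching nothing.
It also fails if it takes over 64 s, if anything falls off the work surface, if the arm or the gripper's body presses on something with over 40 N, if the wrist force passes 120 N, or if a joint passes its speed limit or range.

ROBOT

A 6-joint arm with a two-finger parallel gripper is mounted at the origin on the work surface. World frame = base frame: x ahead of the robot, y to its left, z up, the work surface at z = 0. Lengths are in m, angles in degrees, forces in N, time in s.
With the tool pointing down it reaches from about 0.4 to 0.825 m from the base axis. Payload 7 kg.
Tool frame: the origin (TCP) lies at the very end of the fingers, on their centre line; the grasp point (between the pads) lies env.tcp_to_grasp behind it (env.tcp_to_grasp is the distance from the TCP to the grasp point, in m); z points along the fingers, x is the direction in which the jaws open and shut, and the axes are right-handed (so a half turn about z gives the same grasp; the last joint's range is limited). The gripper opens to 85 mm and grips with 20 to 120 N. Pads are 22 mm wide; open, the fingers measure 114 mm over their backs; the gripper's body (76 mm by 85 mm) begins 54 mm behind the grasp point. The pads swing forward as they close: fully open they stand 13 mm farther back than shut.
Start: joints at [82.397, 20.546, 0.682, 0, -70.136, -16.507], TCP at [0.276, 0.616, 0.231] pointing down, gripper open.
Joint ranges: [-176.03, 176.03], [-82.01, 121.73], [-58.28, 71.71], [-173.87, 95.51], [-174.79, -0.11], [-173.66, 173.66]. Speed limits (degrees/s): [136.94, 136.94, 172.46, 180, 180, 180].

INTERFACE

Orientations are given as [roll, pitch, yaw] about the fixed x, y, z axes, in that order (R = Rz(yaw) Ry(pitch) Rx(roll)).
In Python, from station import get_obs, imaging, job_done, env gives the robot as it stands. The module is installed in compiled form; this text tells all that it offers.
- The arm moves only by the shell command python3 -m jog 'ROWS' [FORCE]. ROWS is JSON, a list of rows, each a list of 3 entries, a list of its own where there are three numbers: the closure, from -1 (fully open) to 1 (shut), then the shift along the world's x, y, z in cm, then the turn about the world's z in degrees. A call has 1 to 10 rows; each row is the pose to reach, as a shift and turn from the pose measured when the call began; what a row does not reach only later rows make up. A row lasts 1/10 s, in which the tool goes at most 50 mm and 8.59 degrees, less where a joint would pass 70% of its speed; a pose out of reach is approached as far as the arm can. A call with a gripper value outside its range is refused whole. The fingers move at their own pace and stop on an object; FORCE is the grip in N (left out, the last holds). Time passes only in rows, so rows that repeat a pose let the fingers close. It gives the time, the measured TCP pose, the force and the opening at its end, in the units of the state.
- get_obs(): the state, without advancing time (a new reading comes with each control period).
- imaging.camera(name): name is "scene" or "top" or "wrist"; returns a dict with "img" (480x640x3 uint8, red, green, blue), "camera_matrix" (3x3 intrinsics, pixels), "world_from_camera" (4x4, takes a point from camera to world coordinates). Camera axes: x right, y down, z forward; pixel columns grow to the right and rows downward; lengths in m; the calibration is good to about 2 mm. A picture is of the moment at which its call begins. There is no depth.
- job_done(): hands the job in, once; it reports no verdict.
The state is a dict: "clock": time; "joints": joint angles; "qd": joint speeds; "tau": joint torques, N m; "position": TCP position; "orientation": TCP orientation; "contact_force": force on the tool from outside, world axes, zero at the start; "wrist_torque": the same for the moment, N m; "width": finger opening in m.
Only numpy, scipy, OpenCV 4.12 (cv2) and the standard library are available. Lean on these libraries where they do the work, as an engineer would, in place of code of your own. Each camera call takes 0.05 s, during which the arm holds its last target. There are 200 camera calls.

## Working session

There is one attempt and no reset: what is moved stays moved. The work goes in short steps, Python scripts to look and compute and a shell command to move; the robot and the scene stay as the last step left them, time stands still between calls to the robot, and variables do not carry over. Pictures are saved under pics/ and viewed, about 8 in all and at most 12, crops included, and the job is handed in when it is done.

```bash
mkdir -p pics; python3 - <<'E'
from station import get_obs, imaging, env
import cv2
o=get_obs();print(o,env.tcp_to_grasp)
for n in("top","scene"):
    c=imaging.camera(n);cv2.imwrite(f"pics/{n}0.png",c["img"][:,:,::-1]);print(c["camera_matrix"].tolist(),c["world_from_camera"].round(4).tolist())
E
```

```text
{'clock': 0.0, 'joints': array([ 8.23976067e+01,  2.05914804e+01,  6.33471415e-01, -2.06457120e-02,
       -7.01338414e+01, -1.65082160e+01]), 'qd': array([ 0.10435487,  0.19806603,  0.12289271, -0.09461079,  0.09445763,
        0.02264095]), 'tau': array([-7.61522479e-04, -5.83309937e+01,  2.93430215e+01,  6.93674549e+00,
       -5.81703862e-03, -2.33420502e-05]), 'position': array([0.27554827, 0.61567713, 0.2303592 ]), 'orientation': array([-1.79992506e+02, -9.35795582e-02, -1.14117647e+02]), 'contact_force': array([ 0.38416346, -0.54167715, -0.81004692]), 'wrist_torque': array([-0.04829551, -0.06490138, -0.00172512]), 'width': 0.08550927599014022} 0.0187
[[538.1286081285789, 0.0, 308.8220451445232], [0.0, 538.1286081285789, 245.3701275249408], [0.0, 0.0, 1.0]] [[-0.0111, -0.9995, 0.0295, 0.4883], [-0.9999, 0.0108, -0.0128, 0.04], [0.0125, -0.0296, -0.9995, 1.5463], [0.0, 0.0, 0.0, 1.0]]
[[579.8131587996331, 0.0, 332.2331712352775], [0.0, 579.8131587996331, 245.74141251977707], [0.0, 0.0, 1.0]] [[0.8003, 0.4875, -0.3491, 1.0691], [0.5996, -0.6509, 0.4656, -0.6813], [-0.0002, -0.5819, -0.8132, 1.3829], [0.0, 0.0, 0.0, 1.0]]
```

View pics/top0.png

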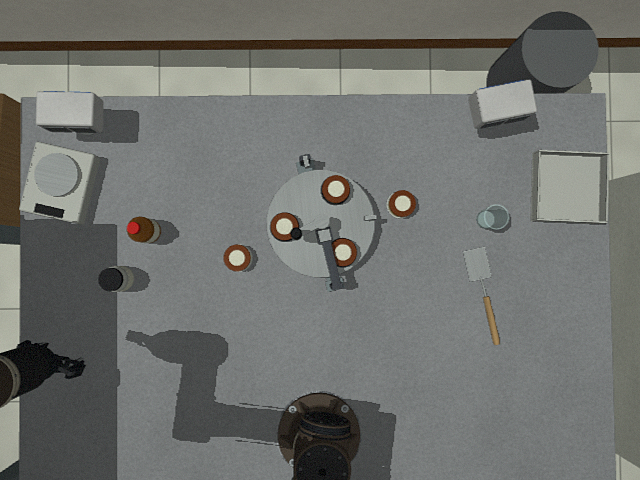

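View pics/scene0.png

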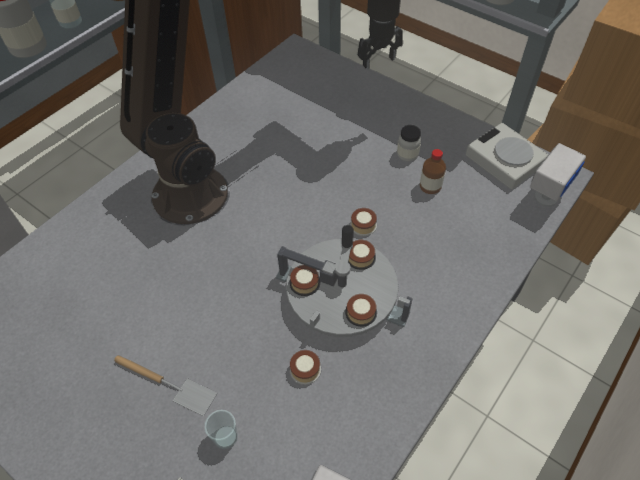

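Top view: deck centre ≈(321,223), pointer bracket ≈(306,161), fin ≈(372,217), grip top ≈(296,234), guide-arm post ≈(335,283). Next I compute positions, with one zoomed crop.

```bash
cat > h.py <<'E'
import numpy as np, cv2
from station import get_obs, imaging
def ray(c,u,v,z):
    K=c["camera_matrix"];T=c["world_from_camera"]
    d=T[:3,:3]@np.linalg.inv(K)@[u,v,1]; o=T[:3,3]
    return o+d*(z-o[2])/d[2]
def proj(c,p):
    T=np.linalg.inv(c["world_from_camera"]);q=c["camera_matrix"]@(T[:3,:3]@np.array(p)+T[:3,3]);return q[:2]/q[2]
E
python3 - <<'E'
from h import *
c=imaging.camera("top")
for n,u,v,z in(("deck",321,223,.062),("pointer",306,161,.095),("fin",372,217,.095),("grip",296,234,.208),("fin in",365,218,.095)):print(n,ray(c,u,v,z).round(4))
i=c["img"][150:300,230:430,::-1];cv2.imwrite("pics/z.png",cv2.resize(i,None,fx=4,fy=4,interpolation=cv2.INTER_CUBIC))
c=imaging.camera("scene")
i=c["img"][200:350,250:430,::-1];cv2.imwrite("pics/zs.png",cv2.resize(i,None,fx=4,fy=4,interpolation=cv2.INTER_CUBIC))
E
```

```text
deck [ 0.5936 -0.0134  0.062 ]
pointer [0.76   0.0265 0.095 ]
fin [ 0.6061 -0.1504  0.095 ]
grip [0.5564 0.0545 0.208 ]
fin in [ 0.6035 -0.1314  0.095 ]
```

View pics/z.png

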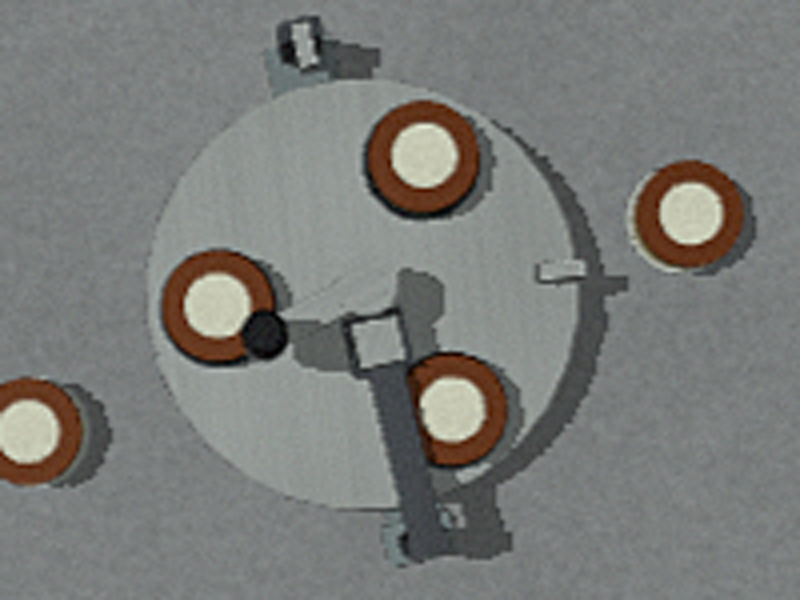

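View pics/zs.png

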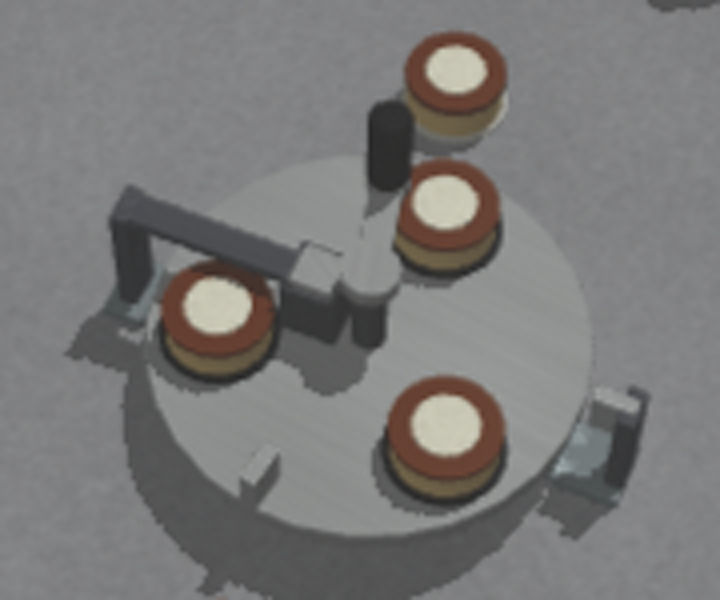

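Zoomed crops: top-view grip top ≈(296.2,233.5), fin top ≈(370.5,218), blade ≈(306,161), deck edges u 267–374.5, v 170–277. In the scene view, grip top ≈(347.5,228).

```bash
cat >> h.py <<'E'
def blobs(c,ax):
    h=cv2.cvtColor(c["img"],cv2.COLOR_RGB2HSV)
    m=((h[...,0]<35)&(h[...,1]>20)&(h[...,1]<90)&(h[...,2]>180)).astype(np.uint8)
    n,_,s,ce=cv2.connectedComponentsWithStats(m)
    out=[]
    for k in range(1,n):
        if s[k,4]<25: continue
        p=ray(c,*ce[k],.095)[:2]-ax; r=np.hypot(*p)
        if r<.13: out.append((np.degrees(np.arctan2(p[1],p[0])),r,int(s[k,4])))
    return out
E
python3 - <<'E'
from h import *
from scipy.optimize import least_squares
C={n:imaging.camera(n) for n in("top","scene")}
obs={"top":[267,374.5,170,277],"scene":[286.8,398,238.8,333.7]}
t=np.linspace(0,2*np.pi,721)
def bb(c,a):
    q=np.array([proj(c,[a[0]+.15*np.cos(x),a[1]+.15*np.sin(x),.062]) for x in t]);return np.array([q[:,0].min(),q[:,0].max(),q[:,1].min(),q[:,1].max()])
for s in(["top"],["scene"],["top","scene"]):
    r=least_squares(lambda a:np.concatenate([bb(C[n],a)-obs[n] for n in s]),[.593,-.013],diff_step=1e-3);print(s,r.x,r.fun.round(1))
ax=r.x
ct,cs=C["top"],C["scene"]
g1=ray(ct,296.25,233.5,.208);g2=ray(cs,347.5,228,.208)
an=lambda p:np.degrees(np.arctan2(p[1]-ax[1],p[0]-ax[0]))
for n,p in(("g top",g1),("g sc",g2),("fin",ray(ct,370.5,218,.095)),("fin sc",ray(cs,250+265/4,200+462/4,.095)),("ptr",ray(ct,230+302/4,150+46/4,.095)),("ptr sc",ray(cs,250+617/4,200+402/4,.095))):print(n,p.round(4),np.hypot(*(p[:2]-ax)).round(4),an(p).round(1))
for n in C:print(n,np.array(blobs(C[n],ax)).round(3).tolist())
E
```

```text
['top'] [ 0.59264352 -0.0128575 ] [-0.5  0.5 -0.7  0.7]
['scene'] [ 0.59836344 -0.0082155 ] [-0.5  0.5 -0.5  0.3]
['top', 'scene'] [ 0.5956308  -0.01048863] [-1.4 -0.4 -1.8 -0.4 -1.9 -0.8 -0.4  0.4]
g top [0.5577 0.0538 0.208 ] 0.0747 120.6
g sc [0.5626 0.0591 0.208 ] 0.077 115.3
fin [ 0.6034 -0.1463  0.095 ] 0.1361 -86.7
fin sc [ 0.6135 -0.1407  0.095 ] 0.1314 -82.2
ptr [0.7586 0.0279 0.095 ] 0.1674 13.2
ptr sc [0.7671 0.0286 0.095 ] 0.1759 12.9
top [[-25.295, 0.099, 111.0], [96.91, 0.1, 111.0], [-144.244, 0.103, 115.0]]
scene [[94.701, 0.102, 149.0], [-144.73, 0.099, 158.0], [-23.163, 0.1, 181.0]]
```

```bash
python3 -m jog '[[-1,[2.2,-4.3,1],0],[-1,[4.4,-8.6,2],0],[-1,[6.6,-12.9,2],0],[-1,[8.8,-17.2,2],0],[-1,[11,-21.5,2],0],[-1,[13.2,-25.8,2],0],[-1,[15.4,-30.1,2],0],[-1,[17.6,-34.4,2],0],[-1,[19.8,-38.7,2],0],[-1,[22,-43,2],0]]' 60
python3 -m jog '[[-1,[2.2,-4.3,0],0],[-1,[4.4,-8.6,0],0],[-1,[6.5,-13,0],0],[-1,[6.5,-13,0],0],[-1,[6.5,-13,0],0]]'
python3 - <<'E'
from h import *
o=get_obs();print(o)
c=imaging.camera("wrist");cv2.imwrite("pics/w1.png",c["img"][:,:,::-1])
for p in((.560,.056,.208),(.5955,-.0105,.141)):print(proj(c,p))
print(c["world_from_camera"].round(3).tolist())
for n,a in(("top",(.5926,-.0129)),("scene",(.5984,-.0082))):print(n,np.array(blobs(imaging.camera(n),a)).round(3).tolist())
E
```

```text
clock: 1.3
position: [0.4962, 0.1842, 0.2514]
orientation: [-180.0, 0.0, -114.1]
contact_force: [0.9, 0.7, 0.6]
width: 0.0853
clock: 1.8
position: [0.5613, 0.0528, 0.251]
orientation: [180.0, -0.0, -114.3]
contact_force: [-0.1, -0.7, -1.0]
width: 0.0856
{'clock': 1.8, 'joints': array([ 2.52632935e+01,  9.38672792e+00, -1.18611644e+01,  2.11989586e-03,
       -6.87581280e+01,  4.04688995e+01]), 'qd': array([ 2.58436783, -0.61128634, -0.45003124, -0.14061584,  0.05283186,
       -0.4098344 ]), 'tau': array([-1.47861455e+00, -4.21394777e+01,  2.93139285e+01,  7.00772658e+00,
       -8.60199885e-03,  1.65781346e-01]), 'position': array([0.56132213, 0.0527971 , 0.25104079]), 'orientation': array([ 1.79997596e+02, -5.86237689e-03, -1.14267039e+02]), 'contact_force': array([-0.06604745, -0.65311525, -1.02251409]), 'wrist_torque': array([0.04501439, 0.02953474, 0.00830952]), 'width': 0.08558441388441537}
[310.48010621 276.95705201]
[375.15267105 162.73033373]
[[-0.411, -0.864, -0.291, 0.635], [-0.912, 0.39, 0.131, 0.019], [0.0, 0.319, -0.948, 0.394], [0.0, 0.0, 0.0, 1.0]]
top [[-23.27, 0.101, 140.0]]
scene [[96.509, 0.1, 158.0], [-25.036, 0.098, 195.0]]
```

View pics/w1.png

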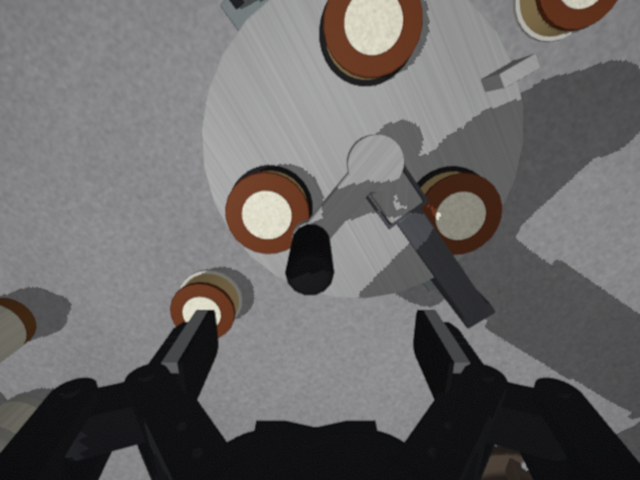

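Wrist view: the grip top is at ≈(311,275) and the crank boss on the axis at ≈(375,158), both within 2–3 mm of prediction. I'll descend and grip.

```bash
python3 -m jog '[[-1,[0,0.25,-3],0],[-1,[0,0.25,-6],0],[-1,[0,0.25,-9.2],0],[-1,[0,0.25,-9.2],0],[1,[0,0.25,-9.2],0],[1,[0,0.25,-9.2],0],[1,[0,0.25,-9.2],0],[1,[0,0.25,-9.2],0],[1,[0,0.25,-9.2],0],[1,[0,0.25,-9.2],0]]' 40
cat > plan.py <<'E'
# plan.py A dphi n : show state, deck angle, and row offsets for cranking dphi deg over n rows
import sys; from h import *
AX=np.array([.5968,-.0108]); R=.075
def deck():
    r=[]
    for n,a in(("top",(.5926,-.0129)),("scene",(.5984,-.0082))):
        for b in blobs(imaging.camera(n),np.array(a)):
            if abs(b[1]-.1)<.008 and b[2]>90: r.append((n,round(b[0],1),b[2]))
    return r
def show(steps=()):
    o=get_obs(); p=o["position"][:2]-AX; ph=np.degrees(np.arctan2(p[1],p[0]))
    print("t",o["clock"],"r",np.hypot(*p).round(4),"crank",ph.round(1),"z",o["position"][2].round(4),"F",o["contact_force"].round(1),"w",o["width"].round(4))
    return p,ph
E
python3 - <<'E'
from plan import *
show();print(deck())
E
```

```text
clock: 2.95
position: [0.5619, 0.0578, 0.161]
orientation: [-179.8, 0.1, -114.0]
contact_force: [-1.8, 1.5, 6.1]
width: 0.0289Traceback (most recent call last):
  File "<stdin>", line 2, in <module>
  File "plan.py", line 12, in show
    print("t",o["clock"],"r",np.hypot(*p).round(4),"crank",ph.round(1),"z",o["position"][2].round(4),"F",o["contact_force"].round(1),"w",o["width"].round(4))
                                                                                                                                         ^^^^^^^^^^^^^^^^
AttributeError: 'float' object has no attribute 'round'
```

```bash
sed -i 's/o\["width"\].round(4)/round(o["width"],4)/' plan.py
cat >> plan.py <<'E'
def rows(incs):
    p,ph=show(); a=np.radians(ph+np.cumsum(incs))
    print([[1,[round(x,1),round(y,1),0],0] for x,y in 100*(AX+R*np.c_[np.cos(a),np.sin(a)]-AX-p)])
if __name__=="__main__":
    print(deck()); rows(eval(sys.argv[1]))
E
python3 plan.py '[3,6,9,12,15,15,15,15,15,15]'
```

```text
[('top', np.float64(-23.5), 137), ('scene', np.float64(96.4), 156), ('scene', np.float64(-25.2), 197)]
t 3.05 r 0.077 crank 116.9 z 0.161 F [-0.3  1.6  5.9] w 0.0291
[[1, [np.float64(-0.3), np.float64(-0.4), 0], 0], [1, [np.float64(-0.9), np.float64(-0.8), 0], 0], [1, [np.float64(-1.8), np.float64(-1.6), 0], 0], [1, [np.float64(-2.8), np.float64(-2.8), 0], 0], [1, [np.float64(-3.6), np.float64(-4.5), 0], 0], [1, [np.float64(-4.0), np.float64(-6.5), 0], 0], [1, [np.float64(-3.8), np.float64(-8.4), 0], 0], [1, [np.float64(-3.2), np.float64(-10.3), 0], 0], [1, [np.float64(-2.1), np.float64(-11.9), 0], 0], [1, [np.float64(-0.6), np.float64(-13.2), 0], 0]]
```

```bash
sed -i 's/round(x,1),round(y,1)/round(float(x),1),round(float(y),1)/; s/round(b\[0\],1)/round(float(b[0]),1)/' plan.py
python3 -m jog '[[1,[-0.3,-0.4,0],0],[1,[-0.9,-0.8,0],0],[1,[-1.8,-1.6,0],0],[1,[-2.8,-2.8,0],0],[1,[-3.6,-4.5,0],0],[1,[-4.0,-6.5,0],0],[1,[-3.8,-8.4,0],0],[1,[-3.2,-10.3,0],0],[1,[-2.1,-11.9,0],0],[1,[-0.6,-13.2,0],0]]'
python3 -c "from plan import *;show()"; python3 plan.py '[16]*10'
```

```text
clock: 4.05
position: [0.5561, -0.0742, 0.1611]
orientation: [-179.8, 0.2, -114.1]
contact_force: [5.4, 11.4, -3.0]
width: 0.0291
t 4.05 r 0.0754 crank -122.7 z 0.1611 F [ 5.4 11.4 -3. ] w 0.0291
[('top', 4.3, 144), ('scene', 124.0, 115), ('scene', 5.8, 186)]
t 4.15 r 0.075 crank -121.2 z 0.1611 F [3.1 2.2 0.5] w 0.0291
[[1, [1.9, -0.8, 0], 0], [1, [4.0, -1.1, 0], 0], [1, [6.1, -0.8, 0], 0], [1, [7.9, 0.1, 0], 0], [1, [9.5, 1.5, 0], 0], [1, [10.7, 3.2, 0], 0], [1, [11.3, 5.2, 0], 0], [1, [11.3, 7.3, 0], 0], [1, [10.8, 9.3, 0], 0], [1, [9.7, 11.1, 0], 0]]
```

```bash
python3 -m jog '[[1,[1.9,-0.8,0],0],[1,[4.0,-1.1,0],0],[1,[6.1,-0.8,0],0],[1,[7.9,0.1,0],0],[1,[9.5,1.5,0],0],[1,[10.7,3.2,0],0],[1,[11.3,5.2,0],0],[1,[11.3,7.3,0],0],[1,[10.8,9.3,0],0],[1,[9.7,11.1,0],0]]'
python3 plan.py '[16]*10'
```

```text
clock: 5.15
position: [0.6545, 0.0362, 0.1611]
orientation: [-179.8, 0.1, -114.1]
contact_force: [-2.3, -4.0, 2.4]
width: 0.0287
[]
t 5.25 r 0.0743 crank 40.7 z 0.1611 F [-2.3  1.4 -0.2] w 0.0292
[[1, [-1.5, 1.4, 0], 0], [1, [-3.4, 2.3, 0], 0], [1, [-5.5, 2.6, 0], 0], [1, [-7.5, 2.4, 0], 0], [1, [-9.5, 1.6, 0], 0], [1, [-11.1, 0.3, 0], 0], [1, [-12.3, -1.4, 0], 0], [1, [-13.0, -3.4, 0], 0], [1, [-13.1, -5.5, 0], 0], [1, [-12.6, -7.5, 0], 0]]
```

```bash
sed -i 's/h\[...,2\]>180/h[...,2]>100/; s/h\[...,1\]>20/h[...,1]>14/' h.py
sed -i 's/        for b in blobs(imaging.camera(n),np.array(a)):/        c=imaging.camera(n); cv2.imwrite("pics\/last_%s.png"%n,c["img"][:,:,::-1])\n        for b in blobs(c,np.array(a)):/; s/abs(b\[1\]-.1)<.008 and b\[2\]>90: r.append((n,round(float(b\[0\]),1),b\[2\]))/r.append((n[0],round(float(b[0]),1),round(float(b[1]),3),b[2]))/' plan.py
python3 plan.py '[16]*10'
python3 - <<'E'
import cv2,numpy as np
a=cv2.imread("pics/last_top.png")[150:300,230:430];b=cv2.imread("pics/last_scene.png")[200:350,250:430]
cv2.imwrite("pics/m.png",np.hstack([cv2.resize(x,None,fx=2,fy=2) for x in(a,b)]))
E
```

```text
File "plan.py", line 9
    if r.append((n[0],round(float(b[0]),1),round(float(b[1]),3),b[2]))
                                                                      ^
SyntaxError: expected ':'
[ WARN:0@0.021] global loadsave.cpp:275 findDecoder imread_('pics/last_top.png'): can't open/read file: check file path/integrity
Traceback (most recent call last):
TypeError: 'NoneType' object is not subscriptable
```

```bash
sed -i 's/if r.append/r.append/' plan.py
python3 plan.py '[16]*10'
python3 - <<'E'
import cv2,numpy as np
a=cv2.imread("pics/last_top.png")[150:300,230:410];b=cv2.imread("pics/last_scene.png")[200:350,250:430]
cv2.imwrite("pics/m.png",np.hstack([cv2.resize(x,None,fx=2,fy=2) for x in(a,b)]))
E
```

```text
[('t', -37.7, 0.1, 122), ('t', 79.5, 0.102, 155), ('t', -155.0, 0.1, 62), ('s', -154.5, 0.102, 158), ('s', -36.7, 0.1, 223)]
t 5.35 r 0.0743 crank 39.5 z 0.1611 F [-1.6  0.8 -0.1] w 0.0291
[[1, [-1.5, 1.5, 0], 0], [1, [-3.4, 2.4, 0], 0], [1, [-5.4, 2.8, 0], 0], [1, [-7.5, 2.6, 0], 0], [1, [-9.4, 1.8, 0], 0], [1, [-11.1, 0.5, 0], 0], [1, [-12.3, -1.1, 0], 0], [1, [-13.1, -3.1, 0], 0], [1, [-13.2, -5.2, 0], 0], [1, [-12.8, -7.2, 0], 0]]
```

View pics/m.png

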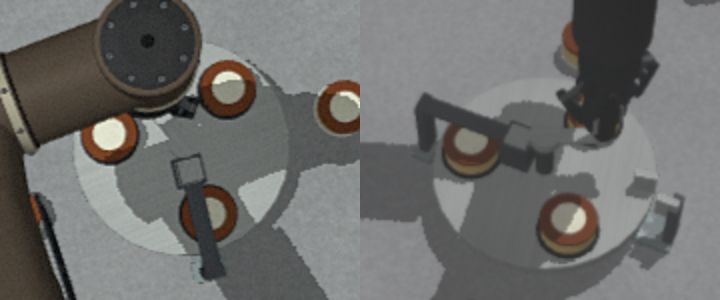

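Both views now show the packs clearly. The arm hides some, but the three-fold pattern holds. I'll fit a small model of the deck to the data so far.

```bash
cat > sim.py <<'E'
import numpy as np
from scipy.optimize import least_squares
# knots: (t, cumulative crank deg) ; obs: (t, cumulative deck deg)
K=[(3.05,0)]+[(3.05+.1*(i+1),s) for i,s in enumerate(np.cumsum([3,6,9,12,15,15,15,15,15,15]))]+[(4.15,120),(5.15,280),(5.35,280)]
O=[(4.075,29.),(5.275,107.7)]
def run(Tf,k=.1,J=.12,c=.02,K=None,t1=None,dt=.005):
    K=np.array(K); t=np.arange(K[0,0],t1 or K[-1,0],dt); th=np.zeros_like(t); w=0.;W=np.zeros_like(t)
    wc=np.gradient(np.interp(t,K[:,0],np.radians(K[:,1])),dt)
    for i in range(1,len(t)):
        T=k*(wc[i]-w)-c*w
        if abs(w)<1e-9 and abs(T)<Tf: w=0.
        else:
            s=np.sign(w) if abs(w)>1e-9 else np.sign(T); n=w+dt*(T-Tf*s)/J
            w=0. if n*w<0 else n
        th[i]=th[i-1]+w*dt; W[i]=w
    return t,np.degrees(th),W
def fit(K,O):
    O=np.array(O)
    f=lambda p:np.r_[np.interp(O[:,0],*run(p[0],K=K,J=p[1],t1=O[-1,0]+.1)[:2])-O[:,1],(p[1]-.12)/.01]
    r=least_squares(f,[.05,.12],diff_step=.02);return r.x,r.fun.round(1)
E
python3 - <<'E'
from sim import *
p,f=fit(K,O);print(p,f)
t,th,W=run(p[0],J=p[1],K=K);print(W[-1])
for inc in(12,13,14,15,16):
    # cycles of 1.0 s drive + .1 pause
    k=list(K)
    for n in range(6):
        for_=k[-1]; k.append((for_[0]+1,for_[1]+10*inc)); k.append((k[-1][0]+.1,k[-1][1]))
    t,th,W=run(p[0],J=p[1],K=k); print(inc,[W[np.searchsorted(t,5.35+1.1*n+.5)].round(2) for n in range(6)])
E
```

```text
[0.06011484 0.10473297] [-3.6  1.  -1.5]
1.0949101583093506
12 [np.float64(1.16), np.float64(1.11), np.float64(1.1), np.float64(1.1), np.float64(1.1), np.float64(1.1)]
13 [np.float64(1.22), np.float64(1.23), np.float64(1.23), np.float64(1.23), np.float64(1.23), np.float64(1.23)]
14 [np.float64(1.29), np.float64(1.34), np.float64(1.36), np.float64(1.36), np.float64(1.36), np.float64(1.36)]
15 [np.float64(1.35), np.float64(1.46), np.float64(1.48), np.float64(1.49), np.float64(1.5), np.float64(1.5)]
16 [np.float64(1.42), np.float64(1.57), np.float64(1.61), np.float64(1.62), np.float64(1.63), np.float64(1.63)]
```

```bash
python3 -m jog '[[1,[-1.5,1.5,0],0],[1,[-3.4,2.4,0],0],[1,[-5.4,2.8,0],0],[1,[-7.5,2.6,0],0],[1,[-9.4,1.8,0],0],[1,[-11.1,0.5,0],0],[1,[-12.3,-1.1,0],0],[1,[-13.1,-3.1,0],0],[1,[-13.2,-5.2,0],0],[1,[-12.8,-7.2,0],0]]'
python3 plan.py '[16]*10'
```

```text
clock: 6.35
position: [0.5248, -0.0366, 0.1612]
orientation: [-179.9, 0.2, -114.1]
contact_force: [2.4, 2.3, -4.4]
width: 0.0288
[('t', 37.8, 0.102, 159), ('t', -78.1, 0.105, 87), ('s', 158.1, 0.091, 66), ('s', 54.2, 0.109, 44), ('s', 42.0, 0.098, 214), ('s', 17.2, 0.095, 76), ('s', -79.1, 0.101, 234)]
t 6.45 r 0.0763 crank -159.0 z 0.161 F [-3.2 -2.5  1.2] w 0.029
[[1, [1.1, -1.8, 0], 0], [1, [2.6, -3.3, 0], 0], [1, [4.4, -4.3, 0], 0], [1, [6.5, -4.7, 0], 0], [1, [8.6, -4.6, 0], 0], [1, [10.5, -4.0, 0], 0], [1, [12.2, -2.8, 0], 0], [1, [13.5, -1.1, 0], 0], [1, [14.4, 0.8, 0], 0], [1, [14.6, 2.9, 0], 0]]
```

```bash
python3 -m jog '[[1,[1.1,-1.8,0],0],[1,[2.6,-3.3,0],0],[1,[4.4,-4.3,0],0],[1,[6.5,-4.7,0],0],[1,[8.6,-4.6,0],0],[1,[10.5,-4.0,0],0],[1,[12.2,-2.8,0],0],[1,[13.5,-1.1,0],0],[1,[14.4,0.8,0],0],[1,[14.6,2.9,0],0]]'
python3 plan.py '[17]*10'
python3 - <<'E'
from sim import *
K+=[(6.35,440),(6.45,440),(7.45,600),(7.55,600)]
O+=[(6.375,184.9)]
p,f=fit(K,O);print(p,f)
t,th,W=run(p[0],J=p[1],K=K);print(W[-1],np.interp(7.475,t,th)-24.3)
E
```

```text
clock: 7.45
position: [0.6702, -0.0093, 0.161]
orientation: [179.9, -0.1, -114.2]
contact_force: [-11.5, -1.8, 7.6]
width: 0.0288
[('t', -24.3, 0.089, 27), ('t', -113.0, 0.098, 139), ('t', 126.0, 0.1, 145), ('s', 125.7, 0.123, 33), ('s', 132.3, 0.1, 187), ('s', 25.4, 0.113, 27), ('s', 10.7, 0.098, 217), ('s', -109.6, 0.102, 209), ('s', -7.0, 0.125, 38)]
t 7.55 r 0.0733 crank 2.6 z 0.161 F [-8.7  1.6  5.9] w 0.0294
[[1, [-0.3, 2.2, 0], 0], [1, [-1.3, 4.1, 0], 0], [1, [-2.9, 5.7, 0], 0], [1, [-4.8, 6.7, 0], 0], [1, [-7.0, 7.2, 0], 0], [1, [-9.2, 6.9, 0], 0], [1, [-11.3, 6.1, 0], 0], [1, [-12.9, 4.6, 0], 0], [1, [-14.2, 2.8, 0], 0], [1, [-14.8, 0.6, 0], 0]]
[0.08190427 0.07932467] [-2.6 -0.5  0.7 -4.1]
1.235648447532822 249.40765274440577
```

```bash
sed -i 's/AX=np.array.*; R/AX=np.array([.5953,-.0098]); R/; s/print(deck())/print(deck()[-1:])/' plan.py
sed -i 's/("top",(.5926,-.0129)),("scene",(.5984,-.0082))/("scene",(.5984,-.0082)),/; s/        r.append((n/        if b[2]>120: r.append((n/; s/print(deck()\[-1:\])/print(deck())/' plan.py
python3 - <<'E'
from plan import *
rows([16]*10)
E
```

```text
t 7.55 r 0.0748 crank 1.8 z 0.161 F [-8.7  1.6  5.9] w 0.0294
[[1, [-0.3, 2.1, 0], 0], [1, [-1.2, 3.9, 0], 0], [1, [-2.6, 5.5, 0], 0], [1, [-4.4, 6.6, 0], 0], [1, [-6.4, 7.2, 0], 0], [1, [-8.5, 7.2, 0], 0], [1, [-10.5, 6.6, 0], 0], [1, [-12.3, 5.5, 0], 0], [1, [-13.7, 4.0, 0], 0], [1, [-14.6, 2.1, 0], 0]]
```

```bash
python3 -m jog '[[1,[-0.3,2.1,0],0],[1,[-1.2,3.9,0],0],[1,[-2.6,5.5,0],0],[1,[-4.4,6.6,0],0],[1,[-6.4,7.2,0],0],[1,[-8.5,7.2,0],0],[1,[-10.5,6.6,0],0],[1,[-12.3,5.5,0],0],[1,[-13.7,4.0,0],0],[1,[-14.6,2.1,0],0]]'
python3 plan.py '[16]*10'
```

```text
clock: 8.55
position: [0.5233, 0.0135, 0.1611]
orientation: [179.9, 0.0, -114.1]
contact_force: [3.1, -0.3, -3.5]
width: 0.0292
[('s', 98.9, 0.099, 194), ('s', -142.5, 0.102, 186), ('s', -23.3, 0.099, 232)]
t 8.6 r 0.0756 crank 164.0 z 0.1611 F [-1.4 -4.8 -4.8] w 0.0286
[[1, [-0.2, -2.1, 0], 0], [1, [0.1, -4.2, 0], 0], [1, [0.9, -6.1, 0], 0], [1, [2.2, -7.7, 0], 0], [1, [4.0, -8.8, 0], 0], [1, [6.0, -9.5, 0], 0], [1, [8.1, -9.5, 0], 0], [1, [10.1, -9.0, 0], 0], [1, [11.9, -8.0, 0], 0], [1, [13.3, -6.5, 0], 0]]
```

```bash
python3 -m jog '[[1,[-0.2,-2.1,0],0],[1,[0.1,-4.2,0],0],[1,[0.9,-6.1,0],0],[1,[2.2,-7.7,0],0],[1,[4.0,-8.8,0],0],[1,[6.0,-9.5,0],0],[1,[8.1,-9.5,0],0],[1,[10.1,-9.0,0],0],[1,[11.9,-8.0,0],0],[1,[13.3,-6.5,0],0]]'
python3 plan.py '[16]*10'
cat >> sim.py <<'E'
K+=[(6.35,440),(6.45,440),(7.45,600),(7.55,600),(8.55,760),(8.6,760),(9.6,920),(9.65,920)]
O=[(4.1,29.8),(5.3,109.),(6.4,185.5),(7.5,276),(8.55,362.6)]
E
python3 - <<'E'
from sim import *
p,f=fit(K,O);print(p,f)
t,th,W=run(p[0],J=p[1],K=K);print([(a,np.interp(a,t,W).round(2)) for a in(7.5,7.9,8.2,8.55,8.6,9,9.6)],np.interp(9.6,t,th)-24.9)
E
```

```text
clock: 9.6
position: [0.6555, -0.0541, 0.161]
orientation: [179.8, -0.0, -114.2]
contact_force: [-9.5, 5.8, 6.8]
width: 0.0288
[('s', -49.7, 0.1, 222)]
t 9.65 r 0.0748 crank -34.2 z 0.161 F [-6.7  9.1  8.7] w 0.0294
[[1, [0.9, 1.9, 0], 0], [1, [1.3, 3.9, 0], 0], [1, [1.1, 6.0, 0], 0], [1, [0.3, 7.9, 0], 0], [1, [-1.0, 9.6, 0], 0], [1, [-2.6, 10.8, 0], 0], [1, [-4.6, 11.5, 0], 0], [1, [-6.7, 11.7, 0], 0], [1, [-8.7, 11.3, 0], 0], [1, [-10.6, 10.3, 0], 0]]
[0.08043429 0.08284547] [-2.6 -1.1  1.7 -0.1 -0.3 -3.7]
[(7.5, np.float64(1.39)), (7.9, np.float64(1.41)), (8.2, np.float64(1.5)), (8.55, np.float64(1.55)), (8.6, np.float64(1.41)), (9, np.float64(1.52)), (9.6, np.float64(1.59))] 429.00533259620414
```

```bash
cat >> plan.py <<'E'
def rows2(incs):
    p,ph=show(); a=np.radians(ph+np.cumsum(incs)); q=AX*0+R*np.c_[np.cos(a),np.sin(a)]
    for s in range(0,len(incs),10):
        print(str([[1,[round(float(x),1),round(float(y),1),0],0] for x,y in 100*(q[s:s+10]-p)]).replace(" ",""));p=q[min(s+9,len(q)-1)]
E
sed -i 's/^if __name/def _m():\n  pass\nif __name/' plan.py
python3 -c "
from plan import *
rows2([15.5]*20)"
```

```text
t 9.65 r 0.0748 crank -34.2 z 0.161 F [-6.7  9.1  8.7] w 0.0294
[[1,[0.9,1.8,0],0],[1,[1.3,3.8,0],0],[1,[1.1,5.8,0],0],[1,[0.4,7.7,0],0],[1,[-0.7,9.3,0],0],[1,[-2.3,10.6,0],0],[1,[-4.2,11.4,0],0],[1,[-6.2,11.7,0],0],[1,[-8.2,11.4,0],0],[1,[-10.0,10.6,0],0]]
[[1,[-1.6,-1.3,0],0],[1,[-2.8,-2.9,0],0],[1,[-3.5,-4.8,0],0],[1,[-3.6,-6.8,0],0],[1,[-3.3,-8.8,0],0],[1,[-2.4,-10.6,0],0],[1,[-1.0,-12.1,0],0],[1,[0.7,-13.2,0],0],[1,[2.6,-13.8,0],0],[1,[4.6,-13.9,0],0]]
```

```bash
python3 -m jog '[[1,[0.9,1.8,0],0],[1,[1.3,3.8,0],0],[1,[1.1,5.8,0],0],[1,[0.4,7.7,0],0],[1,[-0.7,9.3,0],0],[1,[-2.3,10.6,0],0],[1,[-4.2,11.4,0],0],[1,[-6.2,11.7,0],0],[1,[-8.2,11.4,0],0],[1,[-10.0,10.6,0],0]]'
python3 -m jog '[[1,[-1.6,-1.3,0],0],[1,[-2.8,-2.9,0],0],[1,[-3.5,-4.8,0],0],[1,[-3.6,-6.8,0],0],[1,[-3.3,-8.8,0],0],[1,[-2.4,-10.6,0],0],[1,[-1.0,-12.1,0],0],[1,[0.7,-13.2,0],0],[1,[2.6,-13.8,0],0],[1,[4.6,-13.9,0],0]]'
python3 -c "
from plan import *
print(deck());rows2([15.5]*20)"
```

```text
clock: 10.65
position: [0.5568, 0.0553, 0.1611]
orientation: [179.9, 0.1, -114.1]
contact_force: [2.3, -2.1, -2.6]
width: 0.0288
clock: 11.65
position: [0.6029, -0.0845, 0.161]
orientation: [179.9, 0.2, -114.2]
contact_force: [-1.9, 11.7, 4.1]
width: 0.0289
[('s', 13.3, 0.098, 223), ('s', -107.1, 0.101, 203)]
t 11.7 r 0.0748 crank -81.5 z 0.1611 F [ 6.3  4.3 -1. ] w 0.0289
[[1,[1.9,0.5,0],0],[1,[3.7,1.6,0],0],[1,[5.0,3.1,0],0],[1,[6.0,4.9,0],0],[1,[6.4,6.9,0],0],[1,[6.2,8.9,0],0],[1,[5.6,10.8,0],0],[1,[4.4,12.5,0],0],[1,[2.9,13.8,0],0],[1,[1.0,14.6,0],0]]
[[1,[-2.0,0.3,0],0],[1,[-4.0,0.1,0],0],[1,[-5.9,-0.7,0],0],[1,[-7.5,-1.9,0],0],[1,[-8.7,-3.6,0],0],[1,[-9.4,-5.4,0],0],[1,[-9.6,-7.5,0],0],[1,[-9.3,-9.4,0],0],[1,[-8.4,-11.3,0],0],[1,[-7.1,-12.8,0],0]]
```

```bash
python3 -m jog '[[1,[1.9,0.5,0],0],[1,[3.7,1.6,0],0],[1,[5.0,3.1,0],0],[1,[6.0,4.9,0],0],[1,[6.4,6.9,0],0],[1,[6.2,8.9,0],0],[1,[5.6,10.8,0],0],[1,[4.4,12.5,0],0],[1,[2.9,13.8,0],0],[1,[1.0,14.6,0],0]]'
python3 -m jog '[[1,[-2.0,0.3,0],0],[1,[-4.0,0.1,0],0],[1,[-5.9,-0.7,0],0],[1,[-7.5,-1.9,0],0],[1,[-8.7,-3.6,0],0],[1,[-9.4,-5.4,0],0],[1,[-9.6,-7.5,0],0],[1,[-9.3,-9.4,0],0],[1,[-8.4,-11.3,0],0],[1,[-7.1,-12.8,0],0]]'
python3 -c "
from plan import *
print(deck());rows2([15.5]*20)"
```

```text
clock: 12.7
position: [0.6162, 0.0626, 0.1611]
orientation: [-179.9, 0.2, -114.1]
contact_force: [-0.1, -4.9, 0.7]
width: 0.0294
clock: 13.7
position: [0.5455, -0.0664, 0.1611]
orientation: [-179.9, 0.3, -114.1]
contact_force: [3.9, 7.7, -4.9]
width: 0.0288
[('s', 78.2, 0.099, 197), ('s', -43.6, 0.1, 237)]
t 13.75 r 0.0751 crank -129.3 z 0.1611 F [ 4.2 -5.3 -2.2] w 0.0292
[[1,[1.7,-1.1,0],0],[1,[3.7,-1.6,0],0],[1,[5.7,-1.6,0],0],[1,[7.6,-1.1,0],0],[1,[9.4,-0.1,0],0],[1,[10.8,1.4,0],0],[1,[11.8,3.1,0],0],[1,[12.2,5.1,0],0],[1,[12.1,7.1,0],0],[1,[11.5,9.1,0],0]]
[[1,[-1.1,1.7,0],0],[1,[-2.6,3.0,0],0],[1,[-4.5,3.9,0],0],[1,[-6.5,4.2,0],0],[1,[-8.5,4.0,0],0],[1,[-10.4,3.3,0],0],[1,[-12.0,2.1,0],0],[1,[-13.2,0.5,0],0],[1,[-14.0,-1.3,0],0],[1,[-14.3,-3.3,0],0]]
```

```bash
python3 -m jog '[[1,[1.7,-1.1,0],0],[1,[3.7,-1.6,0],0],[1,[5.7,-1.6,0],0],[1,[7.6,-1.1,0],0],[1,[9.4,-0.1,0],0],[1,[10.8,1.4,0],0],[1,[11.8,3.1,0],0],[1,[12.2,5.1,0],0],[1,[12.1,7.1,0],0],[1,[11.5,9.1,0],0]]'
python3 -m jog '[[1,[-1.1,1.7,0],0],[1,[-2.6,3.0,0],0],[1,[-4.5,3.9,0],0],[1,[-6.5,4.2,0],0],[1,[-8.5,4.0,0],0],[1,[-10.4,3.3,0],0],[1,[-12.0,2.1,0],0],[1,[-13.2,0.5,0],0],[1,[-14.0,-1.3,0],0],[1,[-14.3,-3.3,0],0]]'
python3 -c "
from plan import *
print(deck());rows2([15.5]*10+[13,10,7,4,2,0,0,0,0,0])"
```

```text
clock: 14.75
position: [0.6628, 0.0227, 0.161]
orientation: [-179.9, 0.2, -114.2]
contact_force: [-5.2, -3.7, 4.7]
width: 0.0288
clock: 15.75
position: [0.5196, -0.0114, 0.1612]
orientation: [-179.8, 0.2, -114.1]
contact_force: [8.2, 1.6, -7.9]
width: 0.029
[('s', 140.7, 0.1, 175), ('s', 20.3, 0.098, 217), ('s', -100.3, 0.101, 228)]
t 15.8 r 0.0755 crank -177.3 z 0.1611 F [ 1.  -3.8 -3.7] w 0.0291
[[1,[0.4,-2.0,0],0],[1,[1.3,-3.8,0],0],[1,[2.6,-5.3,0],0],[1,[4.3,-6.4,0],0],[1,[6.3,-7.0,0],0],[1,[8.3,-7.1,0],0],[1,[10.3,-6.6,0],0],[1,[12.0,-5.7,0],0],[1,[13.5,-4.2,0],0],[1,[14.5,-2.5,0],0]]
[[1,[0.5,1.6,0],0],[1,[0.6,2.9,0],0],[1,[0.5,3.9,0],0],[1,[0.4,4.4,0],0],[1,[0.3,4.6,0],0],[1,[0.3,4.6,0],0],[1,[0.3,4.6,0],0],[1,[0.3,4.6,0],0],[1,[0.3,4.6,0],0],[1,[0.3,4.6,0],0]]
```

```bash
python3 -m jog '[[1,[0.4,-2.0,0],0],[1,[1.3,-3.8,0],0],[1,[2.6,-5.3,0],0],[1,[4.3,-6.4,0],0],[1,[6.3,-7.0,0],0],[1,[8.3,-7.1,0],0],[1,[10.3,-6.6,0],0],[1,[12.0,-5.7,0],0],[1,[13.5,-4.2,0],0],[1,[14.5,-2.5,0],0]]'
python3 -m jog '[[1,[0.5,1.6,0],0],[1,[0.6,2.9,0],0],[1,[0.5,3.9,0],0],[1,[0.4,4.4,0],0],[1,[0.3,4.6,0],0],[1,[0.3,4.6,0],0],[1,[0.3,4.6,0],0],[1,[0.3,4.6,0],0],[1,[0.3,4.6,0],0],[1,[0.3,4.6,0],0]]'
python3 -m jog '[[1,[0,0,0],0],[1,[0,0,0],0],[1,[0,0,0],0]]'
python3 - <<'E'
from plan import *
print(deck());show()
c=imaging.camera("top");print(blobs(c,np.array((.5926,-.0129))))
print(deck())
a=c["img"][140:290,230:410];b=cv2.imread("pics/last_scene.png")[200:350,250:430]
cv2.imwrite("pics/m2.png",np.hstack([cv2.resize(x,None,fx=2,fy=2) for x in(a[:,:,::-1],b)]))
E
```

```text
clock: 16.8
position: [0.6642, -0.0391, 0.161]
orientation: [-179.9, 0.1, -114.2]
contact_force: [-11.0, 3.3, 9.5]
width: 0.0289
clock: 17.8
position: [0.6678, 0.0068, 0.1611]
orientation: [-179.9, 0.2, -114.3]
contact_force: [4.5, 1.6, -0.2]
width: 0.029
clock: 18.1
position: [0.6679, 0.0067, 0.1611]
orientation: [-179.9, 0.2, -114.3]
contact_force: [3.2, 0.7, -0.2]
width: 0.029
[('s', 169.8, 0.103, 170), ('s', -70.6, 0.1, 211)]
t 18.15 r 0.0745 crank 12.8 z 0.1611 F [ 4.5  0.7 -0.2] w 0.0291
[(np.float64(56.514265212676754), np.float64(0.09484288162487946), 28), (np.float64(-68.2655791266222), np.float64(0.10097957631278555), 114), (np.float64(169.42681039156204), np.float64(0.09871392029945038), 147)]
[('s', 169.8, 0.103, 170), ('s', -70.7, 0.1, 212)]
```

View pics/m2.png

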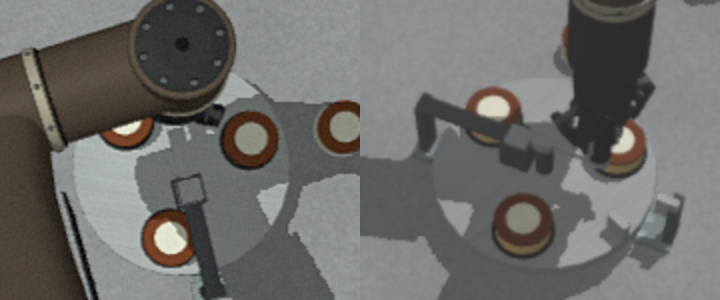

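The deck is at rest and the fin is ≈23° short of the pointer (crop: fin at ≈(618,225), pointer blade at ≈(660,213)). The speed phase held about 1.55 rad/s from 8.6 to 16.8 s. I'll refit the model and plan the nudge.

```bash
cat >> sim.py <<'E'
c=920
for a,b,d in((9.65,11.65,310),(11.7,12.7,155),(12.7,13.7,155),(13.75,15.75,310),(15.8,16.8,155)):
    K+=[(a,c),(b,c+d)] if a>K[-1][0]+1e-6 else [(b,c+d)]; c+=d
for s in(13,10,7,4,2): c+=s; K.append((K[-1][0]+.1,c))
K.append((18.15,c))
O=[(4.1,29.1),(5.3,108.6),(6.4,185.6),(7.5,275.3),(8.55,361.9),(9.6,454.5),(11.65,637.3),(13.7,821.5),(15.75,1004.4),(18.1,1153.7)]
def fit3(K,O):
    O=np.array(O)
    f=lambda p:np.r_[np.interp(O[:,0],*run(p[0],K=K,J=p[1],k=p[2],c=p[3],t1=O[-1,0]+.1)[:2])-O[:,1],(p[1]-.12)/.02,(p[2]-.1)/.005,(p[3]-.02)/.005]
    r=least_squares(f,[.06,.12,.1,.02],diff_step=.02);return r.x,r.fun.round(1)
E
python3 - <<'E'
from sim import *
p,f=fit3(K,O);print(p.round(4),f)
t,th,W=run(p[0],J=p[1],k=p[2],c=p[3],K=K)
print([(a,np.interp(a,t,W).round(2)) for a in np.arange(8,17,.25).round(2)],W.max(),np.interp(18.1,t,th))
for pr in([8]*10,[10]*10,[8,12,12,12,12,8,4],[6,12,12,12,12,12,6],[6,12,14,14,14,14,12,6],[6,12,15,15,15,15,15,12,6],[8,14,14,14,14,14,14,14,14,8]):
    k=[(0,0)]
    for s in pr:k.append((k[-1][0]+.1,k[-1][1]+s))
    k.append((k[-1][0]+1.5,k[-1][1]));t,th,W=run(p[0],J=p[1],k=p[2],c=p[3],K=k);print(pr,th[-1].round(1))
E
```

```text
[0.0688 0.0992 0.1004 0.0259] [-3.2 -3.5 -0.   0.1  1.3  1.4  1.6 -0.1 -0.6 -0.8 -1.   0.1  1.2]
[(np.float64(8.0), np.float64(1.47)), (np.float64(8.25), np.float64(1.52)), (np.float64(8.5), np.float64(1.56)), (np.float64(8.75), np.float64(1.48)), (np.float64(9.0), np.float64(1.53)), (np.float64(9.25), np.float64(1.57)), (np.float64(9.5), np.float64(1.6)), (np.float64(9.75), np.float64(1.49)), (np.float64(10.0), np.float64(1.52)), (np.float64(10.25), np.float64(1.55)), (np.float64(10.5), np.float64(1.56)), (np.float64(10.75), np.float64(1.57)), (np.float64(11.0), np.float64(1.58)), (np.float64(11.25), np.float64(1.59)), (np.float64(11.5), np.float64(1.59)), (np.float64(11.75), np.float64(1.47)), (np.float64(12.0), np.float64(1.51)), (np.float64(12.25), np.float64(1.54)), (np.float64(12.5), np.float64(1.55)), (np.float64(12.75), np.float64(1.57)), (np.float64(13.0), np.float64(1.58)), (np.float64(13.25), np.float64(1.59)), (np.float64(13.5), np.float64(1.59)), (np.float64(13.75), np.float64(1.46)), (np.float64(14.0), np.float64(1.5)), (np.float64(14.25), np.float64(1.53)), (np.float64(14.5), np.float64(1.55)), (np.float64(14.75), np.float64(1.57)), (np.float64(15.0), np.float64(1.58)), (np.float64(15.25), np.float64(1.58)), (np.float64(15.5), np.float64(1.59)), (np.float64(15.75), np.float64(1.59)), (np.float64(16.0), np.float64(1.49)), (np.float64(16.25), np.float64(1.53)), (np.float64(16.5), np.float64(1.55)), (np.float64(16.75), np.float64(1.56))] 1.6092086872336415 1152.8881464967394
[8, 8, 8, 8, 8, 8, 8, 8, 8, 8] 18.7
[10, 10, 10, 10, 10, 10, 10, 10, 10, 10] 29.9
[8, 12, 12, 12, 12, 8, 4] 17.7
[6, 12, 12, 12, 12, 12, 6] 19.1
[6, 12, 14, 14, 14, 14, 12, 6] 28.7
[6, 12, 15, 15, 15, 15, 15, 12, 6] 38.4
[8, 14, 14, 14, 14, 14, 14, 14, 14, 8] 47.0
```

```bash
python3 -c "
from plan import *
rows2([8]*10)"
```

```text
t 18.25 r 0.0744 crank 12.8 z 0.1611 F [ 4.6  1.  -1.3] w 0.0289
[[1,[-0.2,1.0,0],0],[1,[-0.7,2.0,0],0],[1,[-1.3,2.8,0],0],[1,[-1.9,3.6,0],0],[1,[-2.7,4.3,0],0],[1,[-3.6,4.9,0],0],[1,[-4.6,5.3,0],0],[1,[-5.6,5.6,0],0],[1,[-6.6,5.8,0],0],[1,[-7.6,5.8,0],0]]
```

```bash
python3 -m jog '[[1,[-0.2,1.0,0],0],[1,[-0.7,2.0,0],0],[1,[-1.3,2.8,0],0],[1,[-1.9,3.6,0],0],[1,[-2.7,4.3,0],0],[1,[-3.6,4.9,0],0],[1,[-4.6,5.3,0],0],[1,[-5.6,5.6,0],0],[1,[-6.6,5.8,0],0],[1,[-7.6,5.8,0],0]]' >/dev/null
python3 -m jog '[[1,[0,0,0],0],[1,[0,0,0],0],[1,[0,0,0],0],[1,[0,0,0],0],[1,[0,0,0],0],[1,[0,0,0],0],[1,[0,0,0],0]]'
python3 - <<'E'
from plan import *
print(deck());show()
c=imaging.camera("top");print([[round(float(x),3) for x in b] for b in blobs(c,np.array((.5926,-.0129)))])
w=imaging.camera("wrist");cv2.imwrite("pics/w2.png",w["img"][:,:,::-1])
a=c["img"][140:290,230:410];b=cv2.imread("pics/last_scene.png")[270:350,330:450]
cv2.imwrite("pics/m3.png",cv2.resize(b,None,fx=6,fy=6,interpolation=cv2.INTER_CUBIC))
E
```

```text
clock: 19.95
position: [0.5911, 0.0653, 0.1611]
orientation: [-179.9, 0.2, -114.3]
contact_force: [0.5, 3.7, 1.5]
width: 0.0291
[('s', 67.2, 0.098, 202), ('s', -54.8, 0.1, 237)]
t 20.0 r 0.0752 crank 93.3 z 0.1611 F [-0.6  4.4  0.6] w 0.0293
[[-52.663, 0.099, 164.0], [179.731, 0.1, 57.0]]
```

View pics/m3.png

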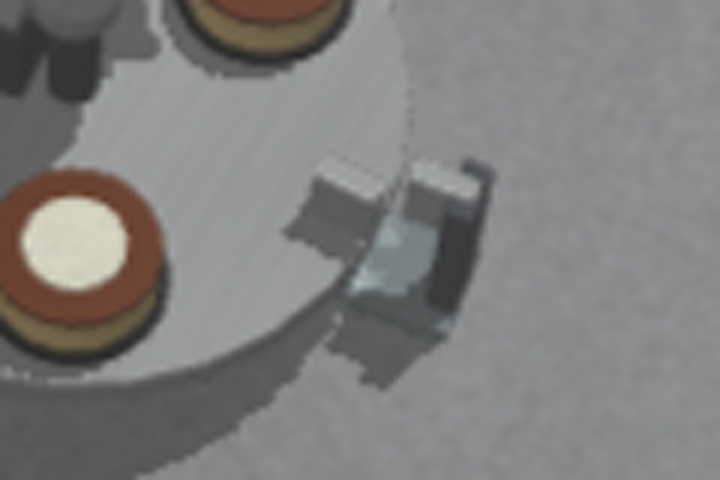

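```bash
cat > ang.py <<'E'
from plan import *
def angs(pts,n="scene",a=(.5984,-.0082)):
    c=imaging.camera(n)
    for k,(u,v) in pts.items():
        p=ray(c,u,v,.095)[:2]-a;print(k,np.hypot(*p).round(4),np.degrees(np.arctan2(p[1],p[0])).round(2))
E
python3 - <<'E'
from ang import *
f=lambda x,y:(330+x/6,270+y/6)
angs({"fin":f(351,179),"fin far edge":f(359,168.5),"fin near":f(343,189),"blade":f(444,180),"bl far":f(448,172),"bl near":f(439,190)})
E
```

```text
fin 0.1361 6.03
fin far edge 0.1368 8.69
fin near 0.1356 3.46
blade 0.1716 12.69
bl far 0.1718 14.16
bl near 0.1714 10.85
```

View pics/w2.png

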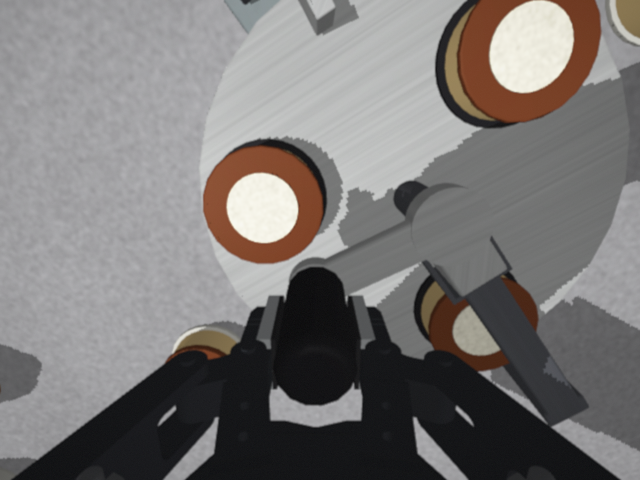

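```bash
python3 - <<'E'
from sim import *
def n(pr,Tf):
    k=[(0,0)]
    for s in pr:k.append((k[-1][0]+.1,k[-1][1]+s))
    k.append((k[-1][0]+1.5,k[-1][1]));return run(Tf,J=.0992,k=.1004,c=.0259,K=k)[1][-1].round(1)
for pr in([8]*10,[8]*6,[8]*5,[8]*4,[10]*4,[10]*5,[9]*5,[10]*3,[10]*2):print(pr,[n(pr,T) for T in(.065,.069,.073,.077)])
E
python3 -c "
from plan import *
rows2([9]*5)"
```

```text
[8, 8, 8, 8, 8, 8, 8, 8, 8, 8] [np.float64(20.0), np.float64(18.6), np.float64(17.2), np.float64(15.9)]
[8, 8, 8, 8, 8, 8] [np.float64(9.3), np.float64(8.5), np.float64(7.8), np.float64(7.2)]
[8, 8, 8, 8, 8] [np.float64(6.9), np.float64(6.4), np.float64(5.8), np.float64(5.3)]
[8, 8, 8, 8] [np.float64(4.8), np.float64(4.4), np.float64(4.0), np.float64(3.7)]
[10, 10, 10, 10] [np.float64(8.0), np.float64(7.4), np.float64(6.9), np.float64(6.5)]
[10, 10, 10, 10, 10] [np.float64(11.3), np.float64(10.6), np.float64(10.0), np.float64(9.3)]
[9, 9, 9, 9, 9] [np.float64(9.1), np.float64(8.4), np.float64(7.8), np.float64(7.3)]
[10, 10, 10] [np.float64(5.0), np.float64(4.6), np.float64(4.3), np.float64(4.0)]
[10, 10] [np.float64(2.5), np.float64(2.3), np.float64(2.1), np.float64(2.0)]
t 20.15 r 0.0752 crank 93.3 z 0.1611 F [-0.6  3.3  1. ] w 0.0292
[[1,[-1.2,-0.2,0],0],[1,[-2.3,-0.5,0],0],[1,[-3.4,-1.0,0],0],[1,[-4.3,-1.7,0],0],[1,[-5.2,-2.5,0],0]]
```

```bash
python3 -m jog '[[1,[-1.3,-0.2,0],0],[1,[-2.5,-0.6,0],0],[1,[-3.7,-1.2,0],0],[1,[-4.7,-2.0,0],0],[1,[-4.7,-2.0,0],0],[1,[-4.7,-2.0,0],0],[1,[-4.7,-2.0,0],0],[1,[-4.7,-2.0,0],0],[1,[-4.7,-2.0,0],0],[1,[-4.7,-2.0,0],0]]'
python3 - <<'E'
from plan import *
print(deck());show();print(deck())
b=cv2.imread("pics/last_scene.png")[270:350,330:450]
cv2.imwrite("pics/m4.png",cv2.resize(b,None,fx=6,fy=6,interpolation=cv2.INTER_CUBIC))
E
```

```text
clock: 21.15
position: [0.5441, 0.0455, 0.161]
orientation: [-179.9, 0.2, -114.2]
contact_force: [-2.9, 3.5, 2.9]
width: 0.0289
[('s', 74.4, 0.099, 201), ('s', -47.7, 0.1, 239)]
t 21.2 r 0.0754 crank 132.8 z 0.161 F [-3.8  3.2  3.3] w 0.0295
[('s', 74.4, 0.099, 201), ('s', -47.7, 0.1, 239)]
```

View pics/m4.png

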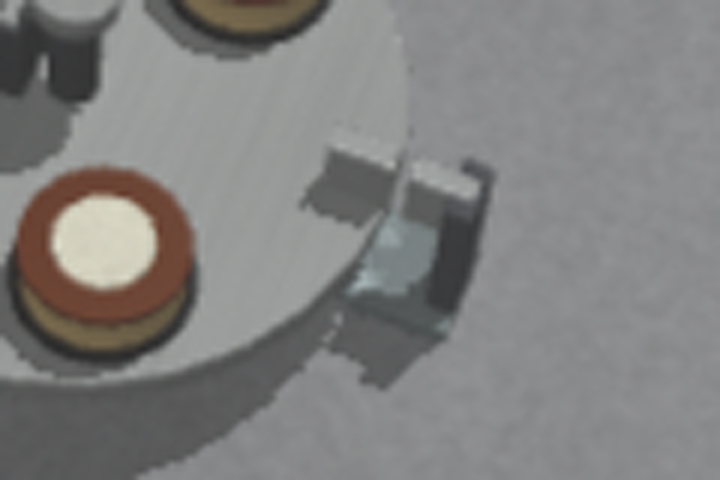

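```bash
python3 - <<'E'
from h import *
b=cv2.imread("pics/last_scene.png");print(b[290:306,383:412].mean(2).astype(int))
E
```

```text
[[149 151 149 145 151 149 152 152 153 152 152 151 153 152 149 141 141 142
  143 143 143 142 142 140 141 140 140 142 141]
 [150 150 153 156 154 148 144 153 151 152 152 153 152 152 147 130 142 142
  142 143 142 140 142 145 144 144 143 141 140]
 [151 152 154 159 157 157 154 155 152 152 151 153 151 152 147 127 141 142
  141 141 142 140 140 144 144 143 143 141 139]
 [151 153 158 159 158 159 159 158 159 161 153 153 152 151 146 141 144 143
  141 142 143 142 141 141 140 140 141 140 138]
 [149 138 141 163 165 159 159 159 158 159 157 159 160 151 139 143 141 140
  140 141 143 143 142 141 139 140 140 141 140]
 [148 127 103 113 123 143 161 159 158 158 158 159 155 137 126 139 138 138
  140 142 142 141 142 141 141 141 139 141 141]
 [144 118  91  91  95 104 113 123 146 161 159 157 148 120 126 136 137 149
  142 142 143 140 140 134 121 113 130 140 141]
 [142 105  91  91  91  91  91  95 104 114 130 162 163 104 128 146 166 157
  158 160 145 136 139 128  95  89 100 113 126]
 [140  95  91  91  92  91  91  91  90  90  98 112 116 111 133 140 163 159
  160 161 155 152 148 130  87  85  87  91 100]
 [110  97  90  91  90  92  92  91  90  91  91  89  90 114 137 139 163 159
  159 161 160 158 155 152 141 120  94  86  90]
 [ 95  92  90  90  90  91  91  90  91  90  90  88  96 128 133 106 115 129
  157 165 160 159 158 159 157 152 137  96  89]
 [ 94  94  93  91  90  90  90  91  90  90  90  89 102 133 117  92  92  99
  113 123 142 163 166 159 158 159 146  82  92]
 [ 95  96  96  95  95  93  91  90  90  91  90  92 110 137 118  91  91  91
   92  95 104 112 121 142 161 154 126  81  97]
 [ 95  97  97  96  97  96  95  93  91  91  90  94 120 138 114  90  91  91
   91  92  90  85  88 100 113 114  95  72 100]
 [ 95  96  97  97  97  97  97  96  96  95  92  95 122 134 103  91  91  92
   91  91  88  82  85  85  87  91  82  77 119]
 [ 97  96  96  96  96  97  97  97  97 108 121  98 127 125 100  90  90  91
   92  91  86  73  79  85  88  86  72  80 124]]
```

```bash
cat > fin.py <<'E'
from h import *
import sys
def off(fc,bc,n="scene",ax=(.5984,-.0082),c=None):
    c=c or imaging.camera(n); g=c["img"].mean(2); out=[]
    for cols in(fc,bc):
        P=[]
        for u in cols:
            for v in range(303,289,-1):
                if g[v,u]<128<=g[v-1,u] and g[v-1,u]>128:
                    vv=v-1+(g[v-1,u]-128)/(g[v-1,u]-g[v,u]); P.append(ray(c,u,vv,.095)[:2]-ax); break
        out.append(np.array(P))
    for th in(12.0,12.7,13.4):
        d=np.radians(th); e=np.array([np.cos(d),np.sin(d)]);q=np.array([-np.sin(d),np.cos(d)])
        print(th,[( (P@e).mean().round(4),(1000*P@q).mean().round(2),(1000*P@q).std().round(2)) for P in out])
    for P in out: v=np.polyfit(P[:,0],P[:,1],1);print("dir",np.degrees(np.arctan(v[0])).round(1),len(P))
E
python3 -c "
from fin import *
off(range(386,395),range(400,407))"
```

```text
12.0 [(np.float64(0.1347), np.float64(-2.09), np.float64(0.35)), (np.float64(0.1706), np.float64(-2.5), np.float64(0.31))]
12.7 [(np.float64(0.1347), np.float64(-3.73), np.float64(0.32)), (np.float64(0.1705), np.float64(-4.59), np.float64(0.28))]
13.4 [(np.float64(0.1346), np.float64(-5.38), np.float64(0.3)), (np.float64(0.1705), np.float64(-6.67), np.float64(0.26))]
dir 13.4 9
dir 13.7 7
```

The fin is ≈1.1 mm (0.5°) past the exact line, which is within measuring error. I'll let go and retreat.

```bash
python3 -m jog '[[-1,[0,0,0],0],[-1,[0,0,0],0],[-1,[0,0,0],0],[-1,[0,0,0],0],[-1,[0,0,0],0],[-1,[0,0,2],0],[-1,[0,0,5],0],[-1,[0,0,8],0],[-1,[0,0,11],0],[-1,[0,0,11],0]]'
python3 -m jog '[[-1,[-2,3,0],0],[-1,[-4,7,0],0],[-1,[-6,11,0],0],[-1,[-8,15,0],0],[-1,[-10,19,0],0],[-1,[-12,23,0],0],[-1,[-14,27,0],0],[-1,[-14,27,0],0],[-1,[-14,27,0],0]]'
python3 - <<'E'
from fin import *
from plan import deck,show
show();print(deck())
off(range(386,395),range(400,407))
c=imaging.camera("top");print([[round(float(x),3) for x in b] for b in blobs(c,np.array((.5926,-.0129)))])
i=c["img"][150:300,220:420,::-1];cv2.imwrite("pics/z2.png",cv2.resize(i,None,fx=4,fy=4,interpolation=cv2.INTER_CUBIC))
E
```

```text
clock: 22.3
position: [0.5461, 0.0457, 0.2757]
orientation: [-179.5, 0.5, -114.2]
contact_force: [0.4, -0.4, 0.5]
width: 0.085
clock: 23.2
position: [0.4053, 0.3165, 0.2752]
orientation: [-179.5, 0.4, -114.1]
contact_force: [0.3, -0.3, -0.7]
width: 0.085
t 23.2 r 0.3775 crank 120.2 z 0.2752 F [ 0.3 -0.3 -0.7] w 0.085
[('s', 74.4, 0.099, 201), ('s', -47.7, 0.1, 239)]
12.0 [(np.float64(0.1346), np.float64(-1.65), np.float64(0.4)), (np.float64(0.1704), np.float64(-2.07), np.float64(0.32))]
12.7 [(np.float64(0.1345), np.float64(-3.29), np.float64(0.36)), (np.float64(0.1704), np.float64(-4.16), np.float64(0.3))]
13.4 [(np.float64(0.1345), np.float64(-4.94), np.float64(0.35)), (np.float64(0.1703), np.float64(-6.24), np.float64(0.3))]
dir 13.6 9
dir 13.1 7
[[-45.073, 0.1, 140.0], [72.251, 0.102, 139.0]]
```

View pics/z2.png

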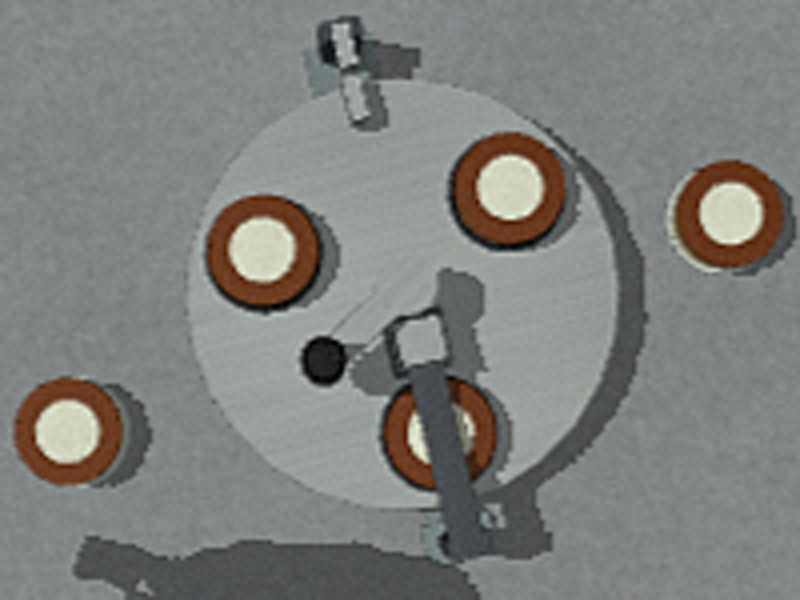

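In the top view the fin (≈(356,98) in the crop) sits in line with the pointer blade (≈(343,45)). The deck hasn't moved since release, and the tubs are where they started. Handing in.

```bash
python3 -c "
from station import job_done
print(job_done())"
```

```text
the job is handed in; nothing more can be done
None
```

The handling test is done and handed in at about 23 s of the 64 s allowed; the hand-in reported no verdict.

- **Speed:** I gripped the crank sleeve and cranked anticlockwise. From about 8.5 s to 15.8 s the camera images gave a deck average of 1.54–1.57 rad/s (14.7–15.0 turns a minute). I kept cranking at the same speed until 16.8 s. A model fitted to those images put the deck at 1.46–1.61 rad/s (13.9–15.4 turns a minute) throughout. The speed within each interval comes from the model, not from direct readings. The highest speed was about 15.4 turns a minute, well under 24.
- **Stopping:** I stopped the crank and the deck coasted to rest about 23° short of the pointer. Two short crank nudges closed that gap. I then opened the gripper, lifted straight up and moved clear.
- **Last checks:** The deck angle was the same before and after release. The scene camera puts the fin about 1.1–1.2 mm (0.5°) past the exact line. I left that, since it is about what the cameras can resolve. The top view shows the fin and blade in line.
- **Forces and bystanders:** The forces I read at the end of each move were at most about 15 N, and the two tubs look unmoved. I did not re-check the bottle, jar, beaker and spatula, but the arm stayed well away from them.
- **Disagreements:** The two fixed cameras differed by about 6 mm on where the axis is, so I used a separate axis for each. Pack angles scattered by 1–2° within a picture. Pack detection failed once during spin-up until I loosened the colour limits.

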